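# Index the repair turntable to its next station

### The job

The turntable that carries the vacuum-cleaner shell is locked by its spring index plunger. Pull the plunger, swing the index arm round to the next hole on the side where the parts bin stands, and let the pin spring fully home there so that the table is locked again; do not force the pin against the index plates, keep the shell in its rests and leave the other things on the bench alone.

Things in the scene. Friction and masses are not known exactly. Their poses are not given: they have to be found in the camera images.
- turntable (a joint): Angle (rad) of the turntable, a round aluminium plate 184 mm across, top 44.5 mm above the bench. 0 as found, locked in the middle hole; grows anticlockwise seen from above; end stops at +0.72 and -0.72. Friction about 0.22 N m: it stays where it is left. A flat index arm 34 mm wide (top 46 mm up) sticks out of it on the robot's side and carries the plunger, 120 mm from the axis.
- plunger (a joint): How far the plunger is pulled up (m): 0 = pin fully home, 0.012 = upper stop. A spring pulls it down with 6 N at 0, rising to 12 N at 0.012, and snaps it down when let go. The pin clears the middle hole at 0.008; it rides on the middle index plate at 0.008 and farther round on a station plate at 0.0065, and drops to 0 in a hole.
- knob (a point): Centre of the plunger's black round knob: 29 mm across, 21 mm high, straight sides, axis upright; 86 mm above the bench when the pin is home, rising with the plunger. Under it a stem 13 mm thick, then a steel nut 25 mm across, top 64 mm above the bench. x axis along the index arm, pointing to the turntable's axis; z up; turns with the table.
- axis (a point): Point on the turntable's axis at its top face, midway between the rubber rests; x axis along the index arm, pointing from the knob to the axis and beyond; z up; turns with the table.
- fixture: The bolted-down round grey foot of the turntable, 290 mm across and 20 mm high, with three lugs reaching 180 mm from its centre; origin under the turntable's axis at bench height; x as that of point axis as found (angle 0).
- index_mid: Middle index plate, a dark steel arc on the foot along the 120 mm circle, 17 degrees either side of the middle hole, top 30 mm up; origin and axes as fixture. From under each end comes a station plate, top 28.5 mm up, set by hand: its one round hole lies anywhere from 23.5 to 36.5 degrees from the middle hole, other each time, not measured. Holes 11.5 mm wide; no other gaps.
- pin: The plunger's steel pin, 10 mm in diameter with a small chamfer, 120 mm from the turntable's axis, straight under the knob; origin at the centre of its tip, z up. When it rides on a plate the spring alone presses it down with 9 to 10 N, with low friction.
- shell: Beige half shell of a hand-held vacuum cleaner with a motor in it: an open tray 130 x 72 x 42 mm with a handle ending 150 mm from the origin on the side away from the knob; about 0.3 kg, lying loose between rubber rests on the turntable; origin at the centre of its underside, x towards the handle.
- bin: The parts bin: open rectangular yellow plastic tray, 170 x 105 x 70 mm (x, y, z), some old parts in it; stands beside the turntable on the left (y above 0.25) or on the right (y below -0.25); origin at the centre of its underside.
- mug: White mug, 84 mm across and 95 mm high, on the other side of the turntable from the bin; origin at the centre of its underside.
- screwdriver: Screwdriver 200 mm long lying on the bench between robot and fixture, well to one side; origin at the middle of its underside.
- motor: Removed electric motor, a steel can 60 mm across and 74 mm high standing on the bench to one side; origin at the centre of its underside.
Things that resemble listed ones, but are neither listed nor needed, are in the scene too. There is more than one size of the bin; the one meant has the size given above. Of the things that look like the shell, the larger one is meant.

How it is judged:
On the way, in this order (a step that is already met when the one before it is completed fails the run):
1. the plunger is pulled until its pin is out of the middle hole (value of joint plunger above 0.0075 m and value of joint turntable between -0.03 and 0.03 rad), for 0.05 s.
2. the table is swung off the middle hole towards the bin with the pin out (value of joint plunger above 0.005 m and ((world y of bin below 0 m and value of joint turntable above 0.15 rad) or (world y of bin above 0 m and value of joint turntable below -0.15 rad))), for 0.05 s.
At the end, for the whole second after the job is handed in: The pin is home (plunger within 1.5 mm of 0) in the next hole on the bin's side (table turned more than 0.36 rad that way), the table is at rest, and the shell lies level in its rests, within 10 mm of the turntable's axis (value of joint plunger below 0.0015 m and ((world y of bin below 0 m and value of joint turntable above 0.36 rad) or (world y of bin above 0 m and value of joint turntable below -0.36 rad)) and velocity of joint turntable between -0.02 and 0.02 rad/s and horizontal distance between shell and axis below 0.01 m and angle between shell's own z axis and vertical below 0.1 rad and linear speed of shell below 0.02 m/s); the robot touches nothing.
It fails at once if the pin is pressed against the index plates (or anything else) with more than 30 N (contact force between pin and anything else above 30 N).
It fails at once if the shell is knocked out of its rests (horizontal distance between shell and axis above 0.015 m or angle between shell's own z axis and vertical above 0.2 rad).
It fails at once if the bin, the mug, the screwdriver or the motor is moved by more than 20 mm (distance of any of bin, mug, screwdriver, motor from where it was at the start of the episode above 0.02 m).
It also fails if it takes over 40 s, if anything falls off the work surface, if the arm or the gripper's body presses on something with over 40 N, if the wrist force passes 120 N, or if a joint passes its speed limit or range.

### The arm

A 7-joint arm with a two-finger parallel gripper is mounted at the origin on the work surface. World frame = base frame: x ahead of the robot, y to its left, z up, the work surface at z = 0. Lengths are in m, angles in rad, forces in N, time in s.
With the tool pointing down it reaches from about 0.4 to 0.85 m from the base axis. Payload 4.5 kg.
Tool frame: the origin (TCP) lies at the very end of the fingers, on their centre line; the grasp point (between the pads) lies 19 mm behind it (grip_point_offset is the distance from the TCP to the grasp point, in m); z points along the fingers, y is the line along which they close (so a half turn about z gives the same grasp; the last joint's range is limited). The gripper opens to 88 mm and grips with 3 to 60 N. Pads are 18 mm wide; open, the fingers measure 123 mm over their backs; the gripper's body (75 mm by 187 mm) begins 45 mm behind the grasp point.
Start: joints at [1.264, 0.689, -0.195, 1.565, 0.157, 0.902, -0.215], TCP at [0.209, -0.589, 0.199] pointing down, gripper open.
Joint ranges: [-3.01, 3.01], [-0.46, 2.08], [-1.47, 1.51], [0.13, 2.56], [-1, 4.14], [0.04, 2.09], [-2.66, 2.66]. Speed limits (rad/s): [2.57, 2.57, 3.14, 3.14, 3.14, 3.14, 3.14].

### API

Orientations are given as a unit quaternion [x, y, z, w].
In Python, from plant import get_state, snapshot, camera_params, finish_job, grip_point_offset gives the robot as it stands.
- The arm moves only by the shell command python3 -m handwheel 'ROWS' [FORCE]. ROWS is a JSON object whose key "deltas" holds a list of rows, 1 to 10 of them, each of 7 numbers: the opening from 0.0 (shut) to 1.0 (fully open), then dx, dy, dz in a scale on which 1.0 is 0.6 m, then a rotation vector rx, ry, rz in parts of the range, where 1.0 means pi/2 rad; each row is the pose to reach, as a shift and turn from the pose commanded when the command began, along the tool's axes at that moment; what a row does not reach only later rows make up. A row lasts 1/10 s, in which the tool goes at most 0.05 m and 0.15 rad, less where a joint would pass 70% of its speed; a pose out of reach is approached as far as the arm can. The fingers move at their own pace and stop on an object; FORCE is the grip in N (left out, the last holds). Time passes only in rows, so rows that do not move let the fingers close. It prints the time, the measured TCP pose, the force, the opening and the grip force at its end. Shift and turn numbers lie between -1 and 1, and a call with a number outside is refused. Input that does not fit is refused with a message, and nothing moves.
- get_state(): the state, without advancing time (a new reading comes with each control period).
- snapshot(name): name is "scene" or "top" or "wrist"; returns (picture, depth): 384x512x3 uint8, red, green, blue; 384x512 float32, m along the optical axis (not along the pixel's ray), 0 where there is no reading.
- camera_params(name): a dict with "fx", "fy", "cx", "cy" (pixels), "rvec" (rotation vector, rad) and "tvec" (3), from world to camera coordinates, as OpenCV has them. Camera axes: x right, y down, z forward; pixel columns grow to the right and rows downward; lengths in m; the calibration is good to about 2 mm. A picture is of the moment at which its call begins: read the wrist's pose just before it. camera_params takes no time and is no camera call; for the wrist camera it gives the pose at the moment of the call.
- finish_job(): hands the job in; it is judged then, once.
The state is a dict: "clock": time; "q": joint angles; "qd": joint speeds; "joint_torque": joint torques, N m; "tool_pos": TCP position; "eef_rot": TCP orientation; "contact_force": force on the tool from outside, world axes, zero at the start; "moment": the same for the moment, N m; "opening": opening from 0.0 (shut) to 1.0 (fully open); "finger_force": force on a finger pad.
Only numpy, scipy, OpenCV 4.12 (cv2) and the standard library are available. Lean on these libraries where they do the work, as an engineer would, in place of code of your own. Each camera call takes 0.05 s, during which the arm holds its last target. There are 200 camera calls.

## Working session

There is one attempt and no reset: what is moved stays moved. The work goes in short steps, Python scripts to look and compute and a shell command to move; the robot and the scene stay as the last step left them, time stands still between calls to the robot, and variables do not carry over. Pictures are saved under pics/ and viewed, at most 10 in all, crops included, and the job is handed in when it is done.

```bash
ls; mkdir -p pics; python3 - <<'E'
from plant import *
import cv2,numpy as np
s=get_state();print(s['clock'],s['tool_pos'],s['eef_rot'],s['opening'],grip_point_offset)
for n in('scene','top'):
    p,d=snapshot(n);np.savez('%s.npz'%n,p=p,d=d);cv2.imwrite('pics/%s.png'%n,p[:,:,::-1]);print(n,camera_params(n))
E
```

```text
pics
0.0 [ 0.20861327 -0.58841065  0.19840271] [ 9.85505260e-01  1.69642361e-01 -2.33050952e-04 -8.93028066e-04] 1.0033445543288575 0.0187
scene {'fx': 350.6651737822713, 'fy': 350.6651737822713, 'cx': 259.971883483152, 'cy': 196.9285105089874, 'rvec': array([ 1.92085397,  1.57874852, -0.65825294]), 'tvec': array([-0.15186356, -0.2187897 ,  1.36286847])}
top {'fx': 403.5020832637359, 'fy': 403.5020832637359, 'cx': 259.54326149373605, 'cy': 184.4605369659027, 'rvec': array([ 2.20339743, -2.15829865,  0.12426216]), 'tvec': array([0.05664302, 0.44459516, 1.1291362 ])}
```

View pics/scene.png

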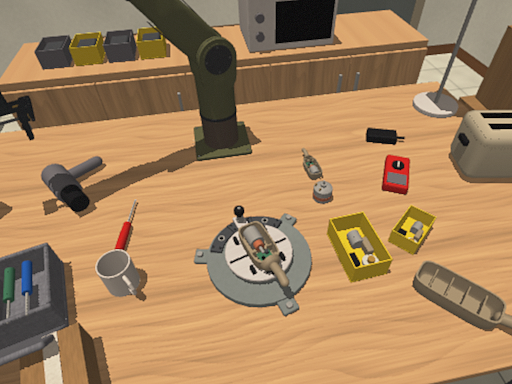

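View pics/top.png

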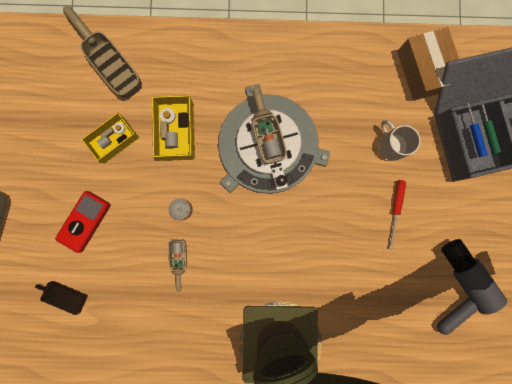

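The scene and top views show the turntable at top (268,145) with its knob at (280,180). There are two yellow bins, (173,128) and a smaller one at (110,137). There are also two shells: the one on the table, and a small one at (178,262). The bin meant is the larger one, on the left (y>0), so the table must turn negative, with the knob moving left in the top view.

```bash
cat > h.py <<'E'
import numpy as np,cv2
from plant import camera_params
def ray(cp,u,v):
    R=cv2.Rodrigues(np.array(cp['rvec']))[0]
    d=R.T@np.array([(u-cp['cx'])/cp['fx'],(v-cp['cy'])/cp['fy'],1]);return -R.T@np.array(cp['tvec']),d
def onplane(cp,u,v,z):
    o,d=ray(cp,u,v);return o+d*(z-o[2])/d[2]
def proj(cp,P):
    return cv2.projectPoints(np.array(P,float).reshape(-1,3),np.array(cp['rvec']),np.array(cp['tvec']),np.array([[cp['fx'],0,cp['cx']],[0,cp['fy'],cp['cy']],[0,0,1]]),None)[0][:,0]
def world(cp,d):
    R=cv2.Rodrigues(np.array(cp['rvec']))[0];v,u=np.indices(d.shape)
    c=np.stack([(u-cp['cx'])/cp['fx']*d,(v-cp['cy'])/cp['fy']*d,d],-1)
    return (c-np.array(cp['tvec']))@R
E
python3 - <<'E'
from h import *
cp=camera_params('top');z=np.load('top.npz');p,d=z['p'],z['d'];W=world(cp,d)
hsv=cv2.cvtColor(p,cv2.COLOR_RGB2HSV)
# bins
m=cv2.inRange(hsv,(22,150,80),(35,255,255))
for c in cv2.findContours(m,0,2)[0]:
    if cv2.contourArea(c)>200:
        r=cv2.minAreaRect(c);q=[onplane(cp,*b,.07)[:2] for b in cv2.boxPoints(r)]
        print('bin px',r[0],'centre',np.mean(q,0),'size',np.linalg.norm(q[0]-q[1]),np.linalg.norm(q[1]-q[2]))
# knob by depth 
sub=(W[:,:,0]>.35)&(W[:,:,0]<.62)&(abs(W[:,:,1])<.15)&(d>0)
k=sub&(W[:,:,2]>.085)&(p.max(2)<70)
print('knob px',k.sum(),W[k].mean(0),W[k].min(0),W[k].max(0))
# foot: z 12..26mm within region
f=(abs(W[:,:,2]-.02)<.006)&(abs(W[:,:,1])<.25)&(W[:,:,0]>.3)&(hsv[:,:,1]<60)&(d>0)
f=cv2.morphologyEx(f.astype(np.uint8),cv2.MORPH_OPEN,np.ones((3,3)))
c=max(cv2.findContours(f,0,1)[0],key=cv2.contourArea)
P=np.array([onplane(cp,*q[0],.02)[:2] for q in c])
def circ(P):
    for _ in range(15):
        A=np.c_[2*P,np.ones(len(P))];s=np.linalg.lstsq(A,(P**2).sum(1),rcond=None)[0];r=np.sqrt(s[2]+s[:2]@s[:2])
        e=abs(np.linalg.norm(P-s[:2],axis=1)-r)
        if np.quantile(e,.95)<.003:break
        P=P[e<np.quantile(e,.93)]
    return s[:2],r,len(P)
print('foot',circ(P))
# turntable
w=(abs(W[:,:,2]-.0445)<.008)&(abs(W[:,:,1])<.2)&(W[:,:,0]>.35)&(p.min(2)>140)
c=max(cv2.findContours(w.astype(np.uint8),0,1)[0],key=cv2.contourArea)
print('table',circ(np.array([onplane(cp,*q[0],.0445)[:2] for q in cv2.convexHull(c)])))
a=cv2.resize(p[85:200,95:335],None,fx=3.3,fy=3.3,interpolation=cv2.INTER_CUBIC);cv2.imwrite('pics/crop.png',a[:,:,::-1])
E
```

```text
bin px (109.51240539550781, 137.916748046875) centre [0.55794918 0.47976004] size 0.1264076156827911 0.09139130218683053
bin px (172.646728515625, 127.0750732421875) centre [0.59276168 0.30900113] size 0.11267615400210601 0.17781719338988897
knob px 70 [0.4490605  0.01007047 0.09627074] [ 0.43611049 -0.00361832  0.08559568] [0.46052718 0.02345591 0.10131685]
foot (array([0.57655482, 0.07219448]), np.float64(0.11223865884255275), 76)
table (array([0.56511435, 0.04298607]), np.float64(0.09005835591162563), 27)
```

View pics/crop.png

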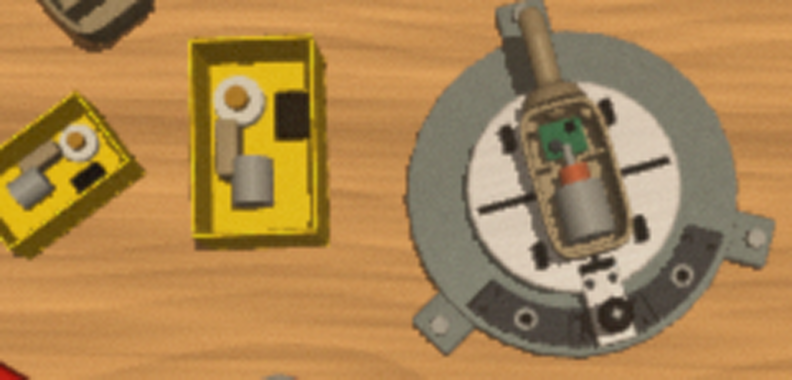

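The crop confirms the bin meant: the larger yellow tray, crop (258,140), about 0.178 x 0.113 m at its rim. The small one at (65,175) is only 0.126 x 0.091 m. The next hole on the bin's side is at crop (525,318), which is full-image px (254.1,181.4).

```bash
python3 - <<'E'
from h import *
from plant import get_state
cp=camera_params('top')
A=np.array([.56511,.04299])
z=np.load('top.npz');p,d=z['p'],z['d']
g=cv2.resize(p[170:195,240:268],None,fx=16,fy=16,interpolation=cv2.INTER_CUBIC)
K=np.array([.4485,.0103]);
k0=np.arctan2(*(K-A)[::-1]);print('knob r',np.linalg.norm(K-A),'arm yaw',np.degrees(np.arctan2(*(A-K)[::-1])))
for u,v in((254.1-.35,181.4-.35),(95+683/3.3-.35,85+274/3.3-.35)):
    H=onplane(cp,u,v,.0285)[:2];a=np.arctan2(*(H-A)[::-1])
    print('hole',H,np.linalg.norm(H-A),'rel deg',np.degrees((a-k0+np.pi)%(2*np.pi)-np.pi))
# knob via scene camera
c2=camera_params('scene');s=np.load('scene.npz');W=world(c2,s['d'])
m=(s['p'].max(2)<75)&(abs(W[:,:,0]-.45)<.05)&(abs(W[:,:,1])<.06)&(W[:,:,2]>.076)
print('scene knob',m.sum(),W[m].mean(0),W[m].min(0),W[m].max(0), 'centre px',np.argwhere(m).mean(0)[::-1])
o1,d1=ray(c2,*np.argwhere(m).mean(0)[::-1]);print('ray at .086',o1+d1*(.086-o1[2])/d1[2])
print('proj knob top',proj(cp,[K[0],K[1],.0965]))
st=get_state();print(st['tool_pos'],st['clock'])
E
```

```text
knob r 0.12110544248711533 arm yaw 15.66010537368172
hole [0.45192376 0.08255447] 0.11990192843669664 rel deg -34.92727876586768
hole [ 0.49315255 -0.05288853] 0.1198773003767107 rel deg 37.4514333091933
scene knob 73 [0.45767363 0.00952007 0.09177405] [ 0.44314449 -0.00348298  0.0764628 ] [0.49788679 0.03179276 0.10022409] centre px [238.73972603 211.02739726]
ray at .086 [0.45253872 0.00988637 0.086     ]
proj knob top [[280.94364229 180.26827112]]
[ 0.20865922 -0.58850547  0.19851656] 0.1
```

```bash
cat >> h.py <<'E'
from scipy.spatial.transform import Rotation as Ro
from plant import get_state
def delta(P,yaw):
    s=get_state();r=Ro.from_quat(s['eef_rot'])
    T=Ro.from_euler('z',yaw,degrees=True)*Ro.from_euler('x',180,degrees=True)
    print('t',s['clock'],'delta',np.round(r.inv().apply(np.array(P)-s['tool_pos']),4),'rot',np.round((r.inv()*T).as_rotvec(),4))
E
python3 -c "
from h import *
delta([.435,.010,.20],16)"
```

```text
t 0.1 delta [ 0.4134 -0.4884 -0.0008] rot [-0.0016  0.0002  0.0616]
```

The manual's scale: shifts go in shares of 0.6 m and turns go in shares of pi/2 rad. Converting my numbers, -0.355 m is -0.5917, -0.32 m is -0.5333, 0.06 rad is 0.0382.

```bash
python3 -m handwheel '{"deltas":[[1, 0.05, -0.06, 0, 0, 0, 0.0382], [1, 0.1, -0.12, 0, 0, 0, 0.0382], [1, 0.15, -0.18, 0, 0, 0, 0.0382], [1, 0.2, -0.24, 0, 0, 0, 0.0382], [1, 0.25, -0.3, 0, 0, 0, 0.0382], [1, 0.3, -0.36, 0, 0, 0, 0.0382], [1, 0.35, -0.4167, 0, 0, 0, 0.0382], [1, 0.4, -0.475, 0, 0, 0, 0.0382], [1, 0.45, -0.5333, 0, 0, 0, 0.0382], [1, 0.5, -0.5917, 0, 0, 0, 0.0382]]}' 20
python3 -c "
from h import *
delta([.435,.010,.20],16)"
```

```text
clock: 1.1
tool_pos: [0.3733, -0.1525, 0.1992]
eef_rot: [0.99, 0.14, -0.0, 0.0]
contact_force: [1.7, -0.7, 0.2]
opening: 1.003
finger_force: 0.0
t 1.1 delta [ 0.1043 -0.139  -0.0008] rot [-0.      0.0001  0.0013]
```

Scaled: -0.139 m is -0.2317, -0.12 m is -0.2.

```bash
python3 -m handwheel '{"deltas":[[1, 0.05, -0.0667, 0, 0, 0, 0], [1, 0.1, -0.1333, 0, 0, 0, 0], [1, 0.15, -0.2, 0, 0, 0, 0], [1, 0.1733, -0.2317, 0, 0, 0, 0], [1, 0.1733, -0.2317, 0, 0, 0, 0], [1, 0.1733, -0.2317, 0, 0, 0, 0]]}'
python3 - <<'E'
from h import *
from plant import snapshot
print(get_state()['tool_pos']);cp=camera_params('wrist');p,d=snapshot('wrist')
np.savez('w1.npz',p=p,d=d,**{k:np.array(v) for k,v in cp.items()});print(cp)
print(proj(cp,[[.449,.010,.0965],[.565,.043,.0445],[.452,.0825,.0285]]))
cv2.imwrite('pics/w1.png',p[:,:,::-1])
E
```

```text
clock: 1.7
tool_pos: [0.4339, 0.0079, 0.199]
eef_rot: [0.99, 0.14, -0.001, 0.0]
contact_force: [0.5, -0.2, -0.7]
opening: 0.998
finger_force: 0.0
[0.43388018 0.00794856 0.19895681]
{'fx': 344.0504397872677, 'fy': 344.0504397872677, 'cx': 247.81442682109952, 'cy': 187.90090008879983, 'rvec': array([-2.33199466,  1.75252221,  0.23612059]), 'tvec': array([-0.11294858,  0.36712713,  0.49940907])}
[[250.68473093 157.47309757]
 [251.12202726  14.57842651]
 [182.64181247 123.11591794]]
```

View pics/w1.png

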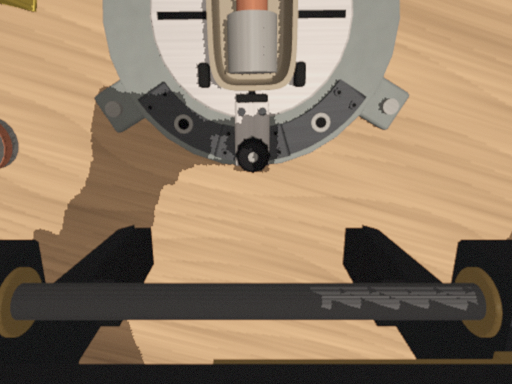

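The wrist view shows the knob at (252.5,154), the bin-side hole at (183,124), the other hole at (320,122), and the table's disk. I'll refine those positions now.

```bash
python3 - <<'E'
from h import *
z=np.load('w1.npz');cp={k:z[k] for k in('fx','fy','cx','cy','rvec','tvec')};p,d=z['p'],z['d'];W=world(cp,d)
g=p.max(2)
# knob
m=((g<60)&(W[:,:,2]>.075)).astype(np.uint8);m[200:]=0
m[:130]=0
c=max(cv2.findContours(m,0,1)[0],key=cv2.contourArea);(u,v),r=cv2.minEnclosingCircle(c)
print('knob px',u,v,r,'r mm',r/cp['fx']*d[150:160,245:260].mean());
for zz in(.0965,.092,.086):print(onplane(cp,u,v,zz))
print('depth top z',W[m>0][:,2].max(), W[m>0][:,:2].mean(0), cv2.boundingRect(c))
# white table disk edge
w=((p.min(2)>150)&(abs(W[:,:,2]-.0445)<.006)&(np.ptp(p.astype(int),axis=2)<40)).astype(np.uint8)
n,l,s,ce=cv2.connectedComponentsWithStats(w)
hull=cv2.convexHull(np.argwhere(np.isin(l,[i for i in range(1,n) if s[i,4]>300]))[:,::-1].astype(np.int32))[:,0]
hull=hull[hull[:,1]>3]
P=np.array([onplane(cp,*q,.0445)[:2] for q in hull])
for _ in range(8):
    s_=np.linalg.lstsq(np.c_[2*P,np.ones(len(P))],(P**2).sum(1),rcond=None)[0];A=s_[:2];R=np.sqrt(s_[2]+A@A)
    e=abs(np.linalg.norm(P-A,axis=1)-R);P=P[e<max(.001,np.quantile(e,.9))]
print('axis',A,R,len(P))
# holes: bright rings
for x0,y0 in((165,105),(302,103)):
    a=p[y0:y0+37,x0:x0+37].min(2)
    b=(a>130).astype(np.uint8);n,l,s,ce=cv2.connectedComponentsWithStats(b)
    cc=max(cv2.findContours(b,0,1)[0],key=lambda k:cv2.contourArea(cv2.convexHull(k)));(u,v),r=cv2.minEnclosingCircle(cc)
    H=onplane(cp,u+x0,v+y0,.0285)[:2];print('hole',u+x0,v+y0,r,H,'r',np.linalg.norm(H-A),'ang',np.degrees(np.arctan2(*(A-H)[::-1])))
E
```

```text
knob px 252.4675750732422 154.3651885986328 17.54401206970215 r mm 0.01475895809367673
[0.45196935 0.00929894 0.0965    ]
[0.45123851 0.00902029 0.092     ]
[0.45026406 0.00864877 0.086     ]
depth top z 0.38410190029418756 [0.45222674 0.00931202] (235, 137, 36, 35)
axis [0.56488665 0.04332269] 0.0908684608952256 26
hole 194.0 109.5 8.321758270263672 [0.46838385 0.07461087] r 0.10144821669264327 ang -17.963756535636065
hole 320.2355365753174 121.8305778503418 9.723628044128418 [ 0.49222998 -0.05177345] r 0.11967566961474983 ang 52.618947974069116
```

```bash
python3 - <<'E'
from h import *
z=np.load('w1.npz');cp={k:z[k] for k in('fx','fy','cx','cy','rvec','tvec')};p=z['p']
a=p[112:137,171:197].min(2);b=(a>110).astype(np.uint8)
n,l,s,ce=cv2.connectedComponentsWithStats(b);print(s,ce+[171,112])
A=np.array([.5650,.0432])
for i in range(1,n):
    if s[i,4]>60:
        x,y,w,h=s[i,:4];H=onplane(cp,171+x+(w-1)/2,112+y+(h-1)/2,.0285)[:2];print(H,np.linalg.norm(H-A),np.degrees(np.arctan2(*(A-H)[::-1])))
yaw=np.radians(16.5);print(A-.12*np.array([np.cos(yaw),np.sin(yaw)]))
delta([.4505,.0092,.105],16.5); delta([.4505,.0092,.0675],16.5)
E
```

```text
[[  0   0  26  25 649]
 [ 25   0   1   1   1]] [[183.4807396  124.01848998]
 [196.         112.        ]]
[0.44994163 0.00911816]
t 1.75 delta [0.0171 0.0024 0.0939] rot [ 0.0006  0.0017 -0.0085]
t 1.75 delta [0.0171 0.0024 0.1314] rot [ 0.0006  0.0017 -0.0085]
```

Scaled: 0.131 m is 0.2183, 0.12 m is 0.2, -0.0085 rad is -0.0054.

```bash
python3 -m handwheel '{"deltas":[[1, 0.0283, 0.004, 0.05, 0, 0, -0.0054], [1, 0.0283, 0.004, 0.1167, 0, 0, -0.0054], [0.7, 0.0283, 0.004, 0.1667, 0, 0, -0.0054], [0.6, 0.0283, 0.004, 0.2, 0, 0, -0.0054], [0.55, 0.0283, 0.004, 0.2183, 0, 0, -0.0054], [0.55, 0.0283, 0.004, 0.2183, 0, 0, -0.0054], [0.55, 0.0283, 0.004, 0.2183, 0, 0, -0.0054]]}' 5
python3 - <<'E'
from h import *
from plant import snapshot
delta([.4503,.0092,.0675],16.5)
cp=camera_params('wrist');p,d=snapshot('wrist')
print(proj(cp,[[.4503,.0092,.0965],[.45,.0826,.0285]]))
cv2.imwrite('pics/w2.png',p[:,:,::-1])
E
```

```text
clock: 2.45
tool_pos: [0.4511, 0.0091, 0.0684]
eef_rot: [0.99, 0.143, -0.0, 0.0]
contact_force: [0.1, 0.1, 0.6]
opening: 0.568
finger_force: 0.0
t 2.45 delta [-0.0008 -0.0003  0.0009] rot [ 0.0006  0.0006 -0.001 ]
[[247.7856772  236.96202366]
 [142.13012589 167.55457364]]
```

View pics/w2.png

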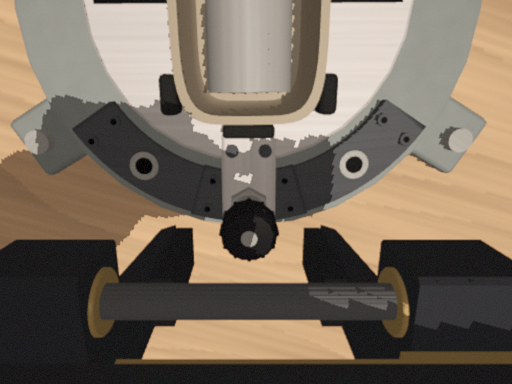

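The knob at (249,231) lies midway between the finger tips at (193,230) and (303,230), with about 2 mm still to go along tool x. The bin-side hole is at (145,166). I'll close gently first.

Scaled: 0.001 m is 0.0017, 0.0004 m is 0.0007.

```bash
python3 -m handwheel '{"deltas":[[0.45, 0.0017, 0.0007, 0.0017, 0, 0, 0], [0.35, 0.0017, 0.0007, 0.0017, 0, 0, 0], [0.28, 0.0017, 0.0007, 0.0017, 0, 0, 0], [0.25, 0.0017, 0.0007, 0.0017, 0, 0, 0], [0.25, 0.0017, 0.0007, 0.0017, 0, 0, 0]]}' 5
```

```text
clock: 3.0
tool_pos: [0.4526, 0.0105, 0.0673]
eef_rot: [0.99, 0.144, 0.0, 0.0]
contact_force: [0.4, 0.2, 0.0]
opening: 0.253
finger_force: 0.0
```

```bash
python3 - <<'E'
from h import *
from plant import snapshot
st=get_state();print(st['tool_pos'],st['contact_force'],st['opening'],st['finger_force'])
cp=camera_params('wrist');p,d=snapshot('wrist');W=world(cp,d)
t=Ro.from_quat(st['eef_rot']);print('tcp px',proj(cp,st['tool_pos']),'grip px',proj(cp,st['tool_pos']+[0,0,.0187]),'knob top',proj(cp,[.4503,.0092,.0965]))
cv2.imwrite('pics/w3.png',p[:,:,::-1])
p,d=snapshot('scene');c=cv2.resize(p[170:260,180:300],None,fx=5,fy=5,interpolation=2);cv2.imwrite('pics/s3.png',c[:,:,::-1])
E
```

```text
[0.45256286 0.01050565 0.06734297] [0.36796233 0.20454729 0.00886225] 0.25255756483504 0.0
tcp px [[248.33432233 215.94743094]] grip px [[248.40100545 228.30400116]] knob top [[249.67320374 241.16633469]]
```

View pics/w3.png

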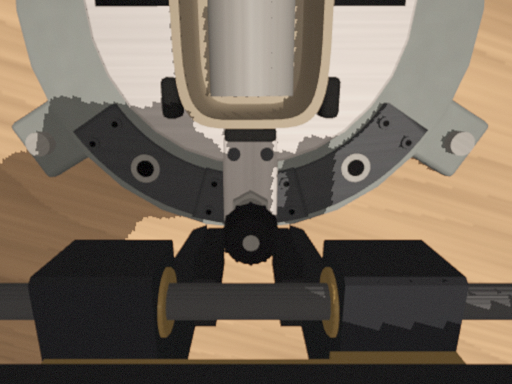

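View pics/s3.png

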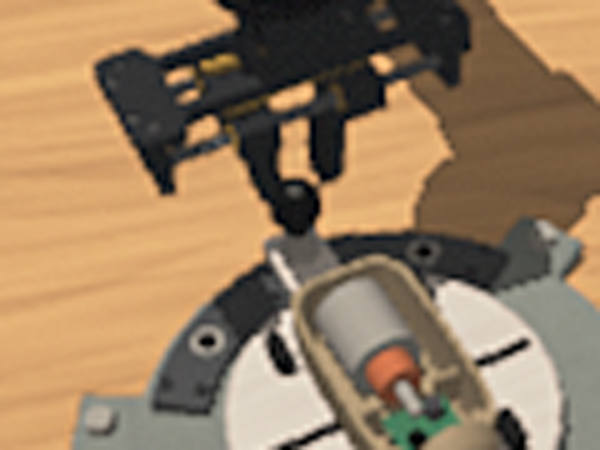

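The wrist view shows the knob at (251,232), ahead of the finger tips at (220,230) and (278,230). The scene crop agrees: the fingers are behind the knob at (297,207), so they closed on nothing. Next I'll measure the tips against the knob using depth.

```bash
python3 - <<'E'
from h import *
from plant import snapshot
st=get_state();T=np.array(st['tool_pos']);r=Ro.from_quat(st['eef_rot'])
cp=camera_params('wrist');p,d=snapshot('wrist');W=world(cp,d)
R=cv2.Rodrigues(np.array(cp['rvec']))[0];cam=-R.T@cp['tvec'];print('cam in tool',r.inv().apply(cam-T),'fwd in tool',r.inv().apply(R[2]))
L=r.inv().apply((W-T).reshape(-1,3)).reshape(W.shape)
for u,v in((215,235),(215,250),(205,270),(285,235),(285,250),(251,232),(251,215),(251,245),(235,232),(267,232),(145,168),(355,168)):print((u,v),np.round(d[v,u],3),'tool',np.round(L[v,u],4),'world',np.round(W[v,u],4))
c2=camera_params('scene');p2,d2=snapshot('scene');W2=world(c2,d2)
for u,v in((297,190),(297,207),(325,175),(325,150),(262,180),(262,150)):
    a,b=180+u//5,170+v//5;print('scene',(a,b),np.round(W2[b,a],4),'tool',np.round(r.inv().apply(W2[b,a]-T),4))
print('TCP in scene crop',(proj(c2,T)-[180,170])*5)
E
```

```text
cam in tool [ 0.06736269 -0.00035482 -0.1852315 ] fwd in tool [-2.64260749e-01  3.53261353e-04  9.64451208e-01]
(215, 235) 0.149 tool [ 0.0084 -0.0145 -0.0471] world [0.4564 0.0268 0.1144]
(215, 250) 0.133 tool [ 0.0089 -0.013  -0.063 ] world [0.4573 0.0255 0.1302]
(205, 270) 0.117 tool [ 0.0094 -0.0149 -0.0795] world [0.4572 0.0275 0.1468]
(285, 235) 0.147 tool [ 0.0091  0.0156 -0.0488] world [ 0.4657 -0.0018  0.116 ]
(285, 250) 0.134 tool [ 0.0088  0.0141 -0.0628] world [ 0.465  -0.0005  0.1301]
(251, 232) 0.167 tool [ 0.0026  0.0013 -0.0299] world [0.4554 0.0101 0.0971]
(251, 215) 0.168 tool [ 0.0102  0.0013 -0.0268] world [0.4627 0.0122 0.0941]
(251, 245) 0.167 tool [-0.0036  0.0013 -0.0313] world [0.4494 0.0083 0.0985]
(235, 232) 0.168 tool [ 0.0021 -0.0066 -0.0286] world [0.4526 0.0174 0.0958]
(267, 232) 0.168 tool [ 0.0023  0.0091 -0.0291] world [0.4573 0.0025 0.0964]
(145, 168) 0.228 tool [ 0.0198 -0.0684  0.0382] world [0.452  0.0817 0.029 ]
(355, 168) 0.229 tool [0.0196 0.0711 0.0391] world [ 0.4916 -0.052   0.0281]
scene (239, 208) [0.4518 0.0115 0.0976] tool [-0.0004 -0.0011 -0.0304]
scene (239, 211) [0.4605 0.01   0.0948] tool [ 0.0075  0.0027 -0.0276]
scene (245, 205) [0.456  0.0286 0.1107] tool [ 0.0085 -0.0163 -0.0435]
scene (245, 200) [0.4549 0.0298 0.1296] tool [ 0.0078 -0.0178 -0.0624]
scene (232, 206) [ 0.4692 -0.0081  0.129 ] tool [ 0.0106  0.0226 -0.0618]
scene (232, 200) [ 0.4683 -0.0062  0.1514] tool [ 0.0103  0.0206 -0.0841]
TCP in scene crop [[296.88216424 226.57926706]]
```

The depth shows the fingers do flank the knob, which sits at tool (0.0025, 0.001). They simply stopped at the commanded opening, so I'll close further at low force.

```bash
python3 -m handwheel '{"deltas":[[0.2, 0, 0, 0, 0, 0, 0], [0.1, 0, 0, 0, 0, 0, 0], [0, 0, 0, 0, 0, 0, 0], [0, 0, 0, 0, 0, 0, 0]]}' 5
```

```text
clock: 3.6
tool_pos: [0.4525, 0.0105, 0.0672]
eef_rot: [0.99, 0.144, -0.0, 0.0]
contact_force: [-0.1, 1.1, 0.1]
opening: 0.002
finger_force: 0.0
```

The fingers shut completely, so the pads never reached the knob. I'll check where the finger tips really are.

```bash
python3 - <<'E'
from h import *
from plant import snapshot
st=get_state();T=np.array(st['tool_pos']);r=Ro.from_quat(st['eef_rot']);out=[]
for n,(x0,x1,y0,y1) in(('scene',(205,285,150,240)),('wrist',(170,330,150,300)),('top',(250,310,140,200))):
    cp=camera_params(n);p,d=snapshot(n);L=r.inv().apply((world(cp,d)-T).reshape(-1,3)).reshape(d.shape+(3,))
    k=(abs(L[:,:,0])<.016)&(abs(L[:,:,1])<.03)&(L[:,:,2]>-.09)&(L[:,:,2]<-.001)&(d>0)
    Q=L[k];
    for z in np.arange(-.09,0,.006):
        s=Q[(Q[:,2]>=z)&(Q[:,2]<z+.006)]
        if len(s):print(n,round(z,3),len(s),'x',s[:,0].min().round(4),s[:,0].max().round(4),'y',s[:,1].min().round(4),s[:,1].max().round(4))
    if n!='top':out.append(cv2.resize(p[y0:y1,x0:x1],(390,390),interpolation=2))
cv2.imwrite('pics/two.png',np.hstack(out)[:,:,::-1])
E
```

```text
scene -0.09 7 x 0.0045 0.0116 y -0.0157 -0.0043
scene -0.084 16 x -0.0035 0.011 y -0.0159 0.0155
scene -0.078 15 x 0.0043 0.0107 y -0.0151 0.0159
scene -0.072 21 x -0.0034 0.0099 y -0.0144 0.0157
scene -0.066 18 x -0.0075 0.0087 y -0.0146 0.0147
scene -0.06 18 x -0.0097 0.0102 y -0.0144 0.0146
scene -0.054 19 x -0.0042 0.0107 y -0.0138 0.0139
scene -0.048 13 x 0.0012 0.0096 y -0.0129 0.0135
scene -0.042 6 x 0.0055 0.0079 y -0.0042 0.008
scene -0.036 11 x -0.0096 0.0086 y -0.0087 0.0106
scene -0.03 28 x -0.0089 0.0108 y -0.0106 0.0144
scene -0.024 17 x -0.0092 0.0105 y -0.0143 0.0154
scene -0.018 13 x -0.0115 0.0106 y -0.0098 0.0151
scene -0.012 3 x 0.004 0.009 y -0.0016 0.0115
wrist -0.09 391 x -0.0109 0.0112 y -0.0094 0.0086
wrist -0.084 668 x -0.0098 0.0111 y -0.0105 0.0098
wrist -0.078 448 x 0.0078 0.011 y -0.0114 0.0105
wrist -0.072 407 x 0.0079 0.011 y -0.0119 0.0111
wrist -0.066 458 x 0.0006 0.011 y -0.0124 0.0116
wrist -0.06 443 x -0.0014 0.011 y -0.0146 0.0137
wrist -0.054 378 x 0.0081 0.0112 y -0.015 0.0142
wrist -0.048 301 x 0.0082 0.011 y -0.0141 0.0133
wrist -0.042 130 x 0.0074 0.0106 y -0.0105 0.0101
wrist -0.036 105 x -0.0128 0.009 y -0.0084 0.0075
wrist -0.03 600 x -0.0149 0.013 y -0.0121 0.0138
wrist -0.024 194 x 0.0052 0.0132 y -0.0124 0.0141
wrist -0.018 172 x -0.0017 0.0131 y -0.0123 0.0159
wrist -0.012 14 x 0.0048 0.0116 y -0.0125 0.0127
```

View pics/two.png

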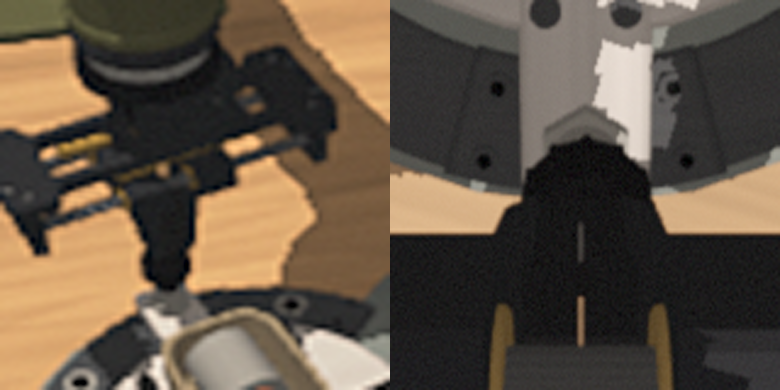

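Both views show the shut fingers ending just above the knob. The tips are at about tool z = -0.04, well short of the reported TCP, so I have to go lower. I'll open and measure the tips where nothing hides them.

```bash
python3 -m handwheel '{"deltas":[[0.3, 0, 0, 0, 0, 0, 0], [0.6, 0, 0, 0, 0, 0, 0], [0.6, 0, 0, 0, 0, 0, 0], [0.6, 0, 0, 0, 0, 0, 0]]}' 5; python3 - <<'E'
from h import *
from plant import snapshot
st=get_state();T=np.array(st['tool_pos']);r=Ro.from_quat(st['eef_rot'])
for n in('wrist','scene'):
    cp=camera_params(n);p,d=snapshot(n);L=r.inv().apply((world(cp,d)-T).reshape(-1,3)).reshape(d.shape+(3,))
    dark=p.max(2)<60
    for y0,y1 in((-.05,-.018),(.018,.05)):
        k=dark&(abs(L[:,:,0])<.02)&(L[:,:,1]>y0)&(L[:,:,1]<y1)&(L[:,:,2]>-.16)&(L[:,:,2]<.02)&(d>0);Q=L[k]
        print(n,(y0,y1),len(Q),'deepest z',np.sort(Q[:,2])[-12:].round(4),'y of deepest',Q[np.argsort(Q[:,2])[-12:],1].round(4))
    k=(abs(L[:,:,0])<.05)&(abs(L[:,:,1])>.055)&(abs(L[:,:,1])<.1)&(L[:,:,2]>-.2)&(L[:,:,2]<-.04)&(d>0)
    print('body deepest',np.sort(L[k][:,2])[-10:].round(3) if k.any() else None)
E
```

```text
clock: 4.15
tool_pos: [0.4525, 0.0105, 0.0672]
eef_rot: [0.99, 0.144, 0.0, 0.0]
contact_force: [0.6, -0.4, -0.4]
opening: 0.347
finger_force: 0.0
wrist (-0.05, -0.018) 5592 deepest z [-0.0417 -0.0415 -0.0415 -0.0414 -0.0413 -0.0411 -0.0411 -0.0411 -0.0406
 -0.0403 -0.0402 -0.0393] y of deepest [-0.0221 -0.0217 -0.0221 -0.0244 -0.0213 -0.0204 -0.0186 -0.0191 -0.0209
 -0.0232 -0.0232 -0.0202]
wrist (0.018, 0.05) 4264 deepest z [-0.0418 -0.0418 -0.0416 -0.0414 -0.0414 -0.0413 -0.0412 -0.0412 -0.0408
 -0.0408 -0.0405 -0.0404] y of deepest [0.0195 0.0199 0.0213 0.0186 0.0218 0.0209 0.02   0.0191 0.0183 0.0223
 0.0232 0.0206]
body deepest [-0.116 -0.116 -0.116 -0.116 -0.116 -0.116 -0.115 -0.115 -0.115 -0.115]
scene (-0.05, -0.018) 145 deepest z [-0.0515 -0.051  -0.0506 -0.0487 -0.0487 -0.0471 -0.047  -0.0451 -0.0441
 -0.043  -0.0427 -0.0421] y of deepest [-0.0209 -0.026  -0.0237 -0.0293 -0.0203 -0.0233 -0.0258 -0.0183 -0.0203
 -0.0231 -0.0298 -0.0259]
scene (0.018, 0.05) 162 deepest z [-0.0539 -0.0525 -0.0524 -0.0509 -0.0471 -0.0471 -0.0464 -0.0462 -0.0457
 -0.0455 -0.0441 -0.0415] y of deepest [0.0193 0.0252 0.0227 0.0286 0.0251 0.0187 0.0225 0.02   0.0286 0.0261
 0.0233 0.0201]
body deepest [-0.107 -0.107 -0.107 -0.106 -0.106 -0.106 -0.105 -0.105 -0.104 -0.104]
```

The tips really end at tool z ≈ -0.0415, so their true height is 0.109 m. The body starting at -0.106 is 64 mm behind them, which matches the gripper's stated dimensions. So I'll go 40 mm lower than the readout suggests.

Scaled: 0.04 m is 0.0667, 0.02 m is 0.0333.

```bash
python3 -m handwheel '{"deltas":[[0.6, 0.0033, 0.0013, 0, 0, 0, 0], [0.6, 0.0033, 0.0013, 0.0167, 0, 0, 0], [0.6, 0.0033, 0.0013, 0.0333, 0, 0, 0], [0.6, 0.0033, 0.0013, 0.05, 0, 0, 0], [0.6, 0.0033, 0.0013, 0.0667, 0, 0, 0], [0.6, 0.0033, 0.0013, 0.0667, 0, 0, 0]]}' 5
python3 -m handwheel '{"deltas":[[0.45, 0, 0, 0, 0, 0, 0], [0.4, 0, 0, 0, 0, 0, 0], [0.35, 0, 0, 0, 0, 0, 0], [0.3, 0, 0, 0, 0, 0, 0], [0.25, 0, 0, 0, 0, 0, 0], [0.25, 0, 0, 0, 0, 0, 0]]}' 4
```

```text
clock: 4.85
tool_pos: [0.4536, 0.0103, 0.0256]
eef_rot: [0.99, 0.144, -0.001, 0.0]
contact_force: [0.2, 0.2, -0.3]
opening: 0.599
finger_force: 0.0
clock: 5.45
tool_pos: [0.4549, 0.0102, 0.0275]
eef_rot: [0.99, 0.144, 0.0, 0.0]
contact_force: [0.4, -0.7, 2.4]
opening: 0.325
finger_force: 4.0
```

Scaled: -0.0095 m is -0.0158, -0.006 m is -0.01.

```bash
python3 -m handwheel '{"deltas":[[0.2, 0, 0, 0, 0, 0, 0], [0.2, 0, 0, 0, 0, 0, 0], [0.2, 0, 0, -0.005, 0, 0, 0], [0.2, 0, 0, -0.01, 0, 0, 0], [0.2, 0, 0, -0.0158, 0, 0, 0], [0.2, 0, 0, -0.0158, 0, 0, 0], [0.2, 0, 0, -0.0158, 0, 0, 0]]}' 40
python3 - <<'E'
from h import *
from plant import snapshot
st=get_state();print(st['tool_pos'],st['contact_force'],st['opening'],st['finger_force'])
for n in('scene',):
    cp=camera_params(n);p,d=snapshot(n);W=world(cp,d);m=(abs(W[:,:,0]-.451)<.02)&(abs(W[:,:,1]-.009)<.01)&(W[:,:,2]>.05)&(W[:,:,2]<.125);print(np.sort(W[m][:,2]).round(3))
E
```

```text
clock: 6.15
tool_pos: [0.4548, 0.0102, 0.0366]
eef_rot: [0.99, 0.144, 0.0, 0.0]
contact_force: [1.5, -2.1, -11.3]
opening: 0.315
finger_force: 40.0
[0.45484209 0.01019441 0.03656482] [  1.47444103  -2.08181611 -11.30930502] 0.3147271722983075 39.99988932162523
[0.05  0.05  0.051 0.051 0.052 0.052 0.052 0.052 0.052 0.052 0.053 0.053
 0.054 0.055 0.056 0.056 0.057 0.057 0.058 0.058 0.058 0.059 0.061 0.061
 0.062 0.062 0.063 0.063 0.063 0.063 0.063 0.063 0.064 0.064 0.065 0.065
 0.065 0.065 0.066 0.066 0.067 0.068 0.07  0.074 0.075 0.075 0.077 0.077
 0.086 0.088 0.088 0.089 0.09  0.091 0.092 0.092 0.092 0.092 0.093 0.093
 0.093 0.094 0.095 0.095 0.096 0.096 0.098 0.099 0.099 0.099 0.1   0.102
 0.102 0.102 0.102 0.102 0.103 0.103 0.103 0.104 0.104 0.104 0.104 0.105
 0.105 0.105 0.105 0.105 0.105 0.105 0.105 0.105 0.106 0.106 0.106 0.106
 0.106 0.106 0.106 0.106 0.106 0.106 0.107 0.107 0.107 0.108 0.108 0.108
 0.108 0.108 0.108 0.108 0.108 0.108 0.109 0.109 0.115]
```

Fz is -11.3 N, so the plunger is up about 10 mm with the table still at 0. Now I'll swing it towards the bin along the arc.

Scaled: -0.0278 m is -0.0463, -0.014 m is -0.0233, 0.24 rad is 0.1528.

```bash
python3 -m handwheel '{"deltas":[[0.2, 0.0003, -0.0117, 0, 0, 0, 0.0382], [0.2, 0.0013, -0.0233, 0, 0, 0, 0.0764], [0.2, 0.0032, -0.035, 0, 0, 0, 0.1146], [0.2, 0.0057, -0.0463, 0, 0, 0, 0.1528], [0.2, 0.0057, -0.0463, 0, 0, 0, 0.1528]]}' 40
```

```text
clock: 6.7
tool_pos: [0.4501, 0.0388, 0.0365]
eef_rot: [1.0, 0.025, 0.0, -0.0]
contact_force: [2.8, 0.4, -11.3]
opening: 0.31
finger_force: 40.0
```

Scaled: -0.0323 m is -0.0538, -0.0278 m is -0.0463, 0.24 rad is 0.1528.

```bash
python3 -m handwheel '{"deltas":[[0.2, 0.0003, -0.0117, 0, 0, 0, 0.0382], [0.2, 0.0013, -0.0233, 0, 0, 0, 0.0764], [0.2, 0.0032, -0.035, 0, 0, 0, 0.1146], [0.2, 0.0057, -0.0463, 0, 0, 0, 0.1528], [0.2, 0.0075, -0.0538, 0, 0, 0, 0.1783], [0.2, 0.0075, -0.0538, 0, 0, 0, 0.1783]]}' 40
python3 - <<'E'
from h import *
from plant import snapshot
st=get_state();T=np.array(st['tool_pos']);r=Ro.from_quat(st['eef_rot']);A=np.array([.565,.0432])
print('tcp yaw about axis',np.degrees(np.arctan2(*(A-T[:2])[::-1])),'R',np.linalg.norm(A-T[:2]))
cp=camera_params('wrist');p,d=snapshot('wrist')
print('hole px',proj(cp,[.452,.0817,.0285]));a=cv2.resize(p[100:300,130:380],None,fx=3,fy=3,interpolation=2);cv2.imwrite('pics/w5.png',a[:,:,::-1])
E
```

```text
clock: 7.3
tool_pos: [0.4534, 0.0706, 0.0366]
eef_rot: [0.993, -0.115, 0.0, -0.0]
contact_force: [2.9, -0.8, -11.1]
opening: 0.311
finger_force: 40.0
tcp yaw about axis -13.783353505676045 R 0.11493075345785876
hole px [[230.28686706 217.27728713]]
```

View pics/w5.png

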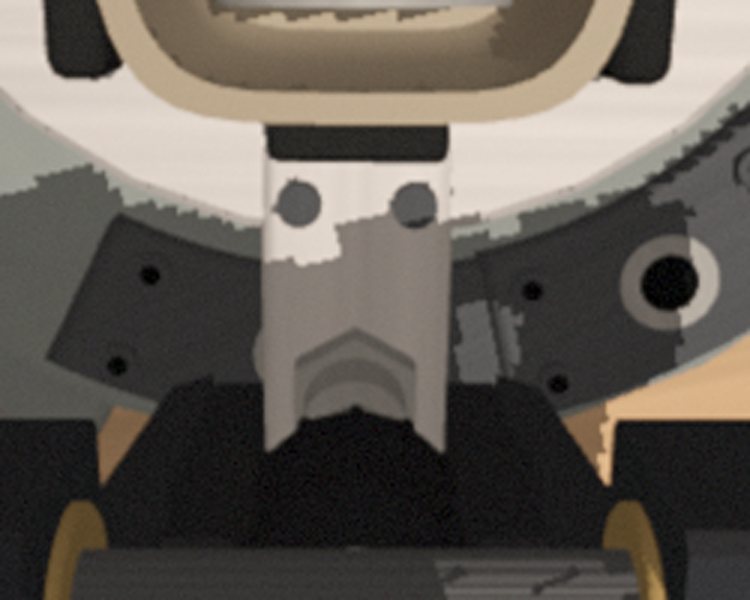

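The picture shows the arm at crop x 265–445 covering the hole, with a rim of its ring just visible at (258,355). About 5° of turn remain, and the shell is still in its rests. I'll lower the pin gently onto the plate, loosen the fingers, then push with the trailing finger until it drops.

Scaled: 0.003 m is 0.005, 0.0015 m is 0.0025.

```bash
python3 -m handwheel '{"deltas":[[0.2, 0, 0, 0.0025, 0, 0, 0], [0.2, 0, 0, 0.005, 0, 0, 0], [0.2, 0, 0, 0.005, 0, 0, 0], [0.36, 0, 0, 0.005, 0, 0, 0], [0.38, 0, 0, 0.005, 0, 0, 0], [0.38, 0, 0, 0.005, 0, 0, 0]]}' 10
python3 -m handwheel '{"deltas":[[0.38, 0.0002, -0.002, 0, 0, 0, 0.0064], [0.38, 0.0002, -0.0038, 0, 0, 0, 0.0127], [0.38, 0.0002, -0.0058, 0, 0, 0, 0.0191], [0.38, 0.0002, -0.0058, 0, 0, 0, 0.0191]]}' 10
```

```text
clock: 7.95
tool_pos: [0.4522, 0.0704, 0.0339]
eef_rot: [0.993, -0.115, -0.0, 0.0]
contact_force: [0.2, 0.9, -0.2]
opening: 0.38
finger_force: 0.0
clock: 8.35
tool_pos: [0.4535, 0.0728, 0.0336]
eef_rot: [0.991, -0.131, -0.0, 0.001]
contact_force: [0.0, -3.3, 0.9]
opening: 0.378
finger_force: 1.6
```

Contact made, pushing with about 2–3 N.

The manual's scale: shifts go in shares of 0.6 m and turns go in shares of pi/2 rad. Converting my numbers, -0.0035 m is -0.0058, -0.0023 m is -0.0038, 0.03 rad is 0.0191.

```bash
python3 -m handwheel '{"deltas":[[0.38, 0.0002, -0.002, 0, 0, 0, 0.0064], [0.38, 0.0002, -0.0038, 0, 0, 0, 0.0127], [0.38, 0.0002, -0.0058, 0, 0, 0, 0.0191], [0.38, 0.0002, -0.0058, 0, 0, 0, 0.0191]]}'
python3 -m handwheel '{"deltas":[[0.38, 0.0002, -0.002, 0, 0, 0, 0.0064], [0.38, 0.0002, -0.0038, 0, 0, 0, 0.0127], [0.38, 0.0002, -0.0038, 0, 0, 0, 0.0127]]}'
```

```text
clock: 8.75
tool_pos: [0.4543, 0.0753, 0.0336]
eef_rot: [0.989, -0.146, -0.0, 0.001]
contact_force: [0.6, -5.1, 0.2]
opening: 0.382
finger_force: 2.7
clock: 9.05
tool_pos: [0.455, 0.0776, 0.0336]
eef_rot: [0.988, -0.156, -0.0, 0.001]
contact_force: [0.4, -6.2, -0.4]
opening: 0.386
finger_force: 2.6
```

```bash
cat > k.py <<'E'
from h import *
from plant import snapshot
st=get_state();T=np.array(st['tool_pos']);r=Ro.from_quat(st['eef_rot'])
print(st['contact_force'].round(1),st['finger_force'])
for n in('wrist','top'):
    cp=camera_params(n);p,d=snapshot(n);W=world(cp,d);L=r.inv().apply((W-T).reshape(-1,3)).reshape(W.shape)
    m=(np.hypot(L[:,:,0]+.003,L[:,:,1])<.009)&(W[:,:,2]>.085)&(W[:,:,2]<.125)&(d>0)
    if m.any():print(n,m.sum(),'knob top z',np.median(W[m][:,2]).round(4),W[m].mean(0).round(4))
E
python3 k.py
```

```text
[ 0.4 -6.2 -0.4] 2.610823195427656
wrist 643 knob top z 0.1033 [0.4569 0.0772 0.1033]
```

The knob top is at 0.103, so the pin is still riding on the plate. I'll keep pushing.

Scaled: -0.0035 m is -0.0058, -0.0023 m is -0.0038, 0.03 rad is 0.0191.

```bash
python3 -m handwheel '{"deltas":[[0.38, 0.0002, -0.002, 0, 0, 0, 0.0064], [0.38, 0.0002, -0.0038, 0, 0, 0, 0.0127], [0.38, 0.0002, -0.0058, 0, 0, 0, 0.0191], [0.38, 0.0002, -0.0058, 0, 0, 0, 0.0191]]}'
python3 k.py
```

```text
clock: 9.55
tool_pos: [0.4559, 0.0815, 0.0334]
eef_rot: [0.985, -0.17, -0.001, 0.001]
contact_force: [-0.8, -5.1, -3.4]
opening: 0.383
finger_force: 2.4
[-0.8 -5.1 -3.4] 2.353734648786485
wrist 686 knob top z 0.1021 [0.4575 0.0812 0.1021]
```

Scaled: -0.0012 m is -0.002, -0.0006 m is -0.001, 0.01 rad is 0.0064.

```bash
python3 -m handwheel '{"deltas":[[0.38, 0, -0.001, 0, 0, 0, 0.0032], [0.38, 0, -0.002, 0, 0, 0, 0.0064], [0.38, 0, -0.002, 0, 0, 0, 0.0064]]}'
python3 k.py
```

```text
clock: 9.95
tool_pos: [0.4566, 0.0836, 0.0336]
eef_rot: [0.985, -0.175, -0.0, 0.0]
contact_force: [-2.3, -3.2, -2.1]
opening: 0.379
finger_force: 2.0
[-2.3 -3.2 -2.1] 1.9913723459467292
wrist 959 knob top z 0.0972 [0.4566 0.0836 0.0973]
```

The knob top is down to about 0.097, so the pin has dropped. I'll open and check it's fully home.

Scaled: 0.001 m is 0.0017.

```bash
python3 -m handwheel '{"deltas":[[0.45, 0, 0.0017, 0, 0, 0, 0], [0.55, 0, 0.0017, 0, 0, 0, 0], [0.6, 0, 0.0017, 0, 0, 0, 0], [0.6, 0, 0.0017, 0, 0, 0, 0]]}'
python3 k.py
```

```text
clock: 10.45
tool_pos: [0.4574, 0.0834, 0.0339]
eef_rot: [0.985, -0.174, 0.001, -0.0]
contact_force: [0.0, 0.0, 0.4]
opening: 0.598
finger_force: 0.0
[0.  0.  0.4] 0.0
wrist 975 knob top z 0.0971 [0.4572 0.0834 0.0972]
```

Scaled: -0.16 m is -0.2667, -0.13 m is -0.2167.

```bash
python3 -m handwheel '{"deltas":[[0.6, 0, 0, -0.0333, 0, 0, 0], [0.6, 0, 0, -0.0833, 0, 0, 0], [0.7, 0, 0, -0.15, 0, 0, 0], [0.8, 0, 0, -0.2167, 0, 0, 0], [0.8, 0, 0, -0.2667, 0, 0, 0], [0.8, 0, 0, -0.2667, 0, 0, 0], [0.8, 0, 0, -0.2667, 0, 0, 0]]}'
python3 - <<'E'
from h import *
from plant import snapshot
A=np.array([.565,.0432])
cp=camera_params('wrist');p,d=snapshot('wrist');W=world(cp,d)
for q,nm in((W[(np.hypot(W[:,:,0]-.456,W[:,:,1]-.083)<.009)&(W[:,:,2]>.08)&(W[:,:,2]<.13)],'wrist now'),):
    print(nm,len(q),np.median(q,0).round(4))
z=np.load('w1.npz');c1={k:z[k] for k in('fx','fy','cx','cy','rvec','tvec')};W1=world(c1,z['d'])
q=W1[(np.hypot(W1[:,:,0]-.4515,W1[:,:,1]-.0092)<.009)&(W1[:,:,2]>.08)&(W1[:,:,2]<.13)];print('wrist at start',len(q),np.median(q,0).round(4))
m=((p.max(2)<60)&(W[:,:,2]>.075)&(W[:,:,2]<.13)&(np.hypot(W[:,:,0]-.454,W[:,:,1]-.083)<.03))
u,v=np.argwhere(m).mean(0)[::-1];K=onplane(cp,u,v,.094)[:2];print('knob',K,'turn deg',np.degrees(np.arctan2(*(A-K)[::-1]))-16.5)
p,d=snapshot('scene');cv2.imwrite('pics/end.png',cv2.resize(p[160:330,170:410],None,fx=3,fy=3,interpolation=2)[:,:,::-1])
E
```

```text
clock: 11.25
tool_pos: [0.4568, 0.083, 0.194]
eef_rot: [0.985, -0.174, 0.001, -0.0]
contact_force: [-0.6, -0.2, -0.8]
opening: 0.803
finger_force: 0.0
wrist now 352 [0.4562 0.0829 0.0972]
wrist at start 358 [0.4516 0.0093 0.0973]
knob [0.4539305  0.08202766] turn deg -35.76859902634091
```

View pics/end.png

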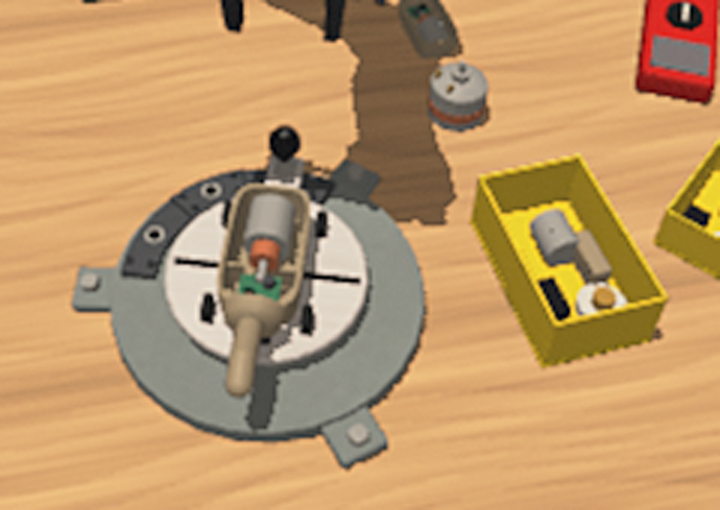

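The table has turned about 35.8° towards the bin. The knob, at (285,142), is at the same height as at the start (0.0972 against 0.0973). The shell sits in its rests at (265,250), and the gripper is clear.

```bash
python3 -c "
from plant import finish_job
print(finish_job())"
```

```text
the job is handed in; nothing more can be done
None
```

The turntable has been swung about 36° towards the bin, its pin is fully home in the next hole, the shell is still in its rests, and the job is handed in; no verdict was shown.

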